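# Roll the camera tube over the kerb into its seat

### The arm

A 6-joint arm with a two-finger parallel gripper is mounted at the origin on the work surface. World frame = base frame: x ahead of the robot, y to its left, z up, the work surface at z = 0. Lengths are in m, angles in rad, forces in N, time in s.
With the tool pointing down it reaches from about 0.25 to 0.775 m from the base axis. Payload 8.9 kg.
Tool frame: the origin (TCP) lies between the finger pads, 19 mm behind the fingertips; this is the grasp point; z points along the fingers, y is the line along which they close (so a half turn about z gives the same grasp; the last joint's range is limited). The gripper opens to 85 mm and grips with 20 to 120 N. Pads are 22 mm wide; open, the fingers measure 114 mm over their backs; the gripper's body (76 mm by 85 mm) begins 54 mm behind the grasp point. The pads swing forward as they close: fully open they stand 13 mm farther back than shut.
Start: joints at [1.124, 0.291, -0.153, 1.127, 0, 1.431], TCP at [0.159, 0.5, 0.25] pointing down, gripper open.
Joint ranges: [-2.52, 2.52], [-0.91, 1.74], [-1.3, 1.37], [-1.96, 2.02], [-1.52, 1.47], [-3.14, 3.14]. Speed limits (rad/s): [2.22, 2.22, 2.79, 3.14, 3.14, 3.14].

### API

Orientations are given as a 3x3 rotation matrix whose columns are the frame's x, y, z axes.
In Python, from workcell import bot gives the robot as it stands. The module is installed in compiled form; this text tells all that it offers.
- The arm moves only by the tool move_arm, never from a script. Its argument "increments" is a list that holds one entry, the list of rows, each a list of 7 numbers: the turn, a rotation vector about the tool's x, y, z in rad, then the shift along the tool's x, y, z in m, then the opening, from 0 (shut) to 1 (fully open). In form: [[[ax, ay, az, dx, dy, dz, jaw], ...]]. A call has 1 to 10 rows; each row is the pose to reach, as a shift and turn from the pose commanded when the call began, along the tool's axes at that moment; what a row does not reach only later rows make up. A row lasts 1/8 s, in which the tool goes at most 62.5 mm and 10.7 degrees, less where a joint would pass 70% of its speed; a pose out of reach is approached as far as the arm can. A call with a gripper value outside its range is refused whole. The fingers move at their own pace and stop on an object; "grip_force" is the grip in N (left out, the last holds). Time passes only in rows, so rows that repeat a pose let the fingers close. It gives the time, the measured TCP pose, the force, the opening and the grip force at its end, in the units of the state.
- bot.sense(): the state, without advancing time (a new reading comes with each control period).
- bot.camera(name): name is "scene" or "side" or "wrist"; returns the picture (384x512x3 uint8, blue, green, red); there is no depth.
- bot.calibration(name): a dict with "K" (3x3 intrinsics, pixels), "extrinsics" (4x4, takes a point from camera to world coordinates); the wrist camera has in their place "tool_from_camera" (4x4, takes a point from camera to tool coordinates, whose origin is the TCP and whose axes are the flange's). Camera axes: x right, y down, z forward; pixel columns grow to the right and rows downward; lengths in m; the calibration is good to about 2 mm. A picture is of the moment at which its call begins: read the wrist's pose just before it. calibration takes no time and is no camera call.
- bot.close_job(): hands the job in; it is judged then, once.
The state is a dict: "time_s": time; "q": joint angles; "qvel": joint speeds; "tau": joint torques, N m; "position": TCP position; "eef_rot": TCP orientation; "force": force on the tool from outside, world axes, zero at the start; "torque": the same for the moment, N m; "width": finger opening in m; "grasp_force": force on a finger pad.
Only numpy, scipy, OpenCV 4.12 (cv2) and the standard library are available. Lean on these libraries where they do the work, as an engineer would, in place of code of your own. Each camera call takes 0.05 s, during which the arm holds its last target. There are 200 camera calls.

### The job

On the grey mat lies the microscope's camera tube. With closed fingertips resting on its top, roll it gently along the mat, up over the low metal kerb and down into the seat between the kerb and the taller stop bar, centred on the seat's index lines, and let go of it there. It holds glass: never press on it with more than 15 N, never flick it or let it run away fast, never grip, lift or shove it by the sides (touch only the top quarter of it), and leave the other things alone.

Things in the scene. Friction and masses are not known exactly. Their poses are not given: they have to be found in the camera images.
- tube: camera tube: aluminium cylinder, two black bands, 60 mm diameter, 110 mm long, 0.45-0.9 kg, lying on the mat. Origin: its centre; own x = its axis, within 3 degrees of the mat's x; y, z turn as it rolls. Rolls easily; fingers pushing its top travel twice as far as it does: use short strokes. Over 15 N breaks it, 7-11 N on top suffices; 1 mm too deep is 10-20 N.
- mat: fixed grey plastic slab 200 mm (its x) by 300 mm (its y), 4 mm thick. Origin: centre of its underside, on the bench. Across it along x run three fixed aluminium bars, 160 mm long: the low kerb, beyond it the stop bar, and at the -y edge a 12 mm high back bar (mat y -147 to -135). The tube starts 30 to 100 mm short of the kerb and is rolled towards +y.
- kerb (a point): centre of the low kerb's top, at mat y = 50 mm, 8 mm above the bench; axes as the mat's. The kerb is 4 mm high above the mat and 5 mm wide (mat y 47.5 to 52.5). The tube touches it when its axis is at mat y = 32.5 mm, its top rises 4 mm as it climbs, and after 52.5 mm it drops into the seat by itself. Short of the kerb, over 0.24 m/s is running away.
- seat (a point): where the tube's centre lies when seated: mat x = 0, y = 69 mm, 34 mm above the bench; axes as the mat's. About 1.5 mm of play either way along y. White index lines, 3 mm wide, lie on the mat beside the tube's ends at this y. Beyond it the stop bar, 12 mm high, spans mat y 94.5 to 106.5 mm.
- slide_box: bystander: cardboard box of glass slides, 34 by 84 by 30 mm high; origin under its centre; stands on the bench
- dish: bystander: round lidded glass dish, 94 mm across, 17 mm high; origin under its centre; stands on the bench
- lens: bystander: small steel objective lens standing on the bench, 28 mm across, 46 mm high; origin under its centre
- bottle: bystander: small amber glass oil bottle, 32 mm across, 60 mm high; origin under its centre; stands on the bench
Not all that is in view belongs to the job. Several things have the shape of the tube; the one meant has the colours described above.

How it is judged:
On the way, in this order (a step that is already met when the one before it is completed fails the run):
1. the tube has been rolled up to the low kerb (y of tube in the frame of mat above 0.028 m).
2. the tube has gone over the kerb and down into the seat (y of tube in the frame of mat above 0.065 m and height (world z) of tube below 0.0355 m), for 0.2 s.
At the end, for the whole second after the job is handed in: the tube lies at rest and released on the mat between the kerb and the stop bar, its centre within 4 mm of the seat across the bars and within 20 mm along them, its axis within 3.4 degrees of the bars (y of tube in the frame of seat between -0.004 and 0.004 m and x of tube in the frame of seat between -0.02 and 0.02 m and height (world z) of tube below 0.036 m and angle between the x axis of tube and the x axis of mat, either way round below 0.06 rad and linear speed of tube below 0.01 m/s and contact force between the fingers and tube below 0.1 N); the robot touches nothing.
It fails at once if the fingers press on the tube with more than 18 N (contact force between the fingers and tube above 18 N).
It fails at once if the tube is touched by the fingers below its top quarter (TCP under 66 mm above the bench while touching) (contact force between the fingers and tube above 0.3 N and height (world z) of the grasp point below 0.066 m).
It fails at once if the tube is lifted or thrown more than 8 mm above the kerb (height (world z) of tube above 0.046 m).
It fails at once if short of the kerb, the tube runs faster than 0.24 m/s (linear speed of tube above 0.24 m/s and y of tube in the frame of mat below 0.045 m).
It fails at once if a bystander is moved by more than 15 mm (distance of any of slide_box, dish, lens, bottle from where it was at the start of the episode above 0.015 m).
It also fails if it takes over 64 s, if anything falls off the work surface, if the arm or the gripper's body presses on something with over 40 N, if the wrist force passes 120 N, or if a joint passes its speed limit or range.

## Working session

There is one attempt and no reset: what is moved stays moved. The work goes in short steps, Python scripts to look and compute and a tool call to move; the robot and the scene stay as the last step left them, time stands still between calls to the robot, and variables do not carry over. Pictures are saved under pics/ and viewed, at most 10 in all, crops included, and the job is handed in when it is done.

Besides the shell and the picture viewer there is one more tool, called after "Call:" by a JSON object that holds its "fn" and its "kwargs". move_arm: Moves the arm, as the interface text tells. Its arguments: {"type":"object","properties":{"increments":{"type":"array"},"grip_force":{"type":"number"}},"required":["increments"]}

```bash
mkdir -p pics; python3 - <<'E'
from workcell import bot
import cv2,numpy as np
s=bot.sense();print(s['time_s'],s['position'],np.round(s['eef_rot'],3).tolist(),s['force'],s['width'])
for n in("scene","side"):
    cv2.imwrite(f"pics/{n}0.png",bot.camera(n));c=bot.calibration(n);print(n,np.round(c['K'],1).tolist(),np.round(c['extrinsics'],3).tolist())
print(np.round(bot.calibration("wrist")['tool_from_camera'],3).tolist())
E
```

```text
0.0 [0.15886307 0.4999359  0.24942972] [[-0.953, 0.303, -0.001], [0.303, 0.953, -0.001], [0.0, -0.001, -1.0]] [ 0.41327059 -0.13745759 -0.01107777] 0.08509407350252321
scene [[481.9, 0.0, 255.7], [0.0, 481.9, 190.9], [0.0, 0.0, 1.0]] [[0.603, 0.389, -0.696, 1.114], [0.798, -0.297, 0.525, -0.371], [-0.002, -0.872, -0.489, 0.458], [0.0, 0.0, 0.0, 1.0]]
side [[489.3, 0.0, 251.8], [0.0, 489.3, 191.8], [0.0, 0.0, 1.0]] [[-0.976, -0.125, 0.178, 0.415], [-0.217, 0.586, -0.78, 0.717], [-0.006, -0.8, -0.6, 0.59], [0.0, 0.0, 0.0, 1.0]]
[[0.001, -0.956, -0.292, 0.074], [1.0, 0.001, -0.0, -0.001], [0.001, -0.292, 0.956, -0.124], [0.0, 0.0, 0.0, 1.0]]
```

View pics/scene0.png

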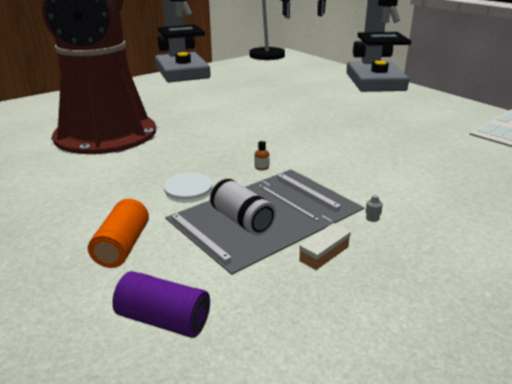

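View pics/side0.png

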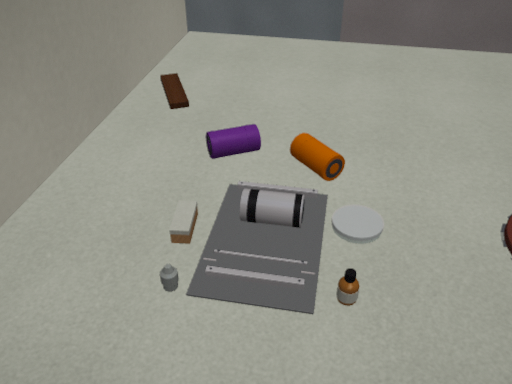

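Scene view: the tube (silver with two black bands) is at (242,205) on the mat, kerb at about (288,200), stop bar at (310,189) and back bar at (200,236). Purple and orange cylinders are decoys. Side view: tube at (272,208), kerb at (262,257), stop bar at (255,276), index lines at (209,260) and (308,272).

```bash
cat > h.py <<'E'
from workcell import bot
import cv2,numpy as np
from scipy.optimize import least_squares
def proj(n,P):
    c=bot.calibration(n);T=np.linalg.inv(np.array(c['extrinsics']));K=np.array(c['K'])
    p=(np.asarray(P)@T[:3,:3].T+T[:3,3])@K.T;return p[...,:2]/p[...,2:]
def m2w(m,P):  # m=x,y,yaw
    P=np.asarray(P,float);c,s=np.cos(m[2]),np.sin(m[2])
    return np.stack([m[0]+c*P[...,0]-s*P[...,1],m[1]+s*P[...,0]+c*P[...,1],P[...,2]],-1)
def rect(n,img,m,z,sc=2.5):  # top-down, mat frame; 150 x 200mm half extents
    W=[(-.1,-.15),(.1,-.15),(.1,.15),(-.1,.15)]
    src=proj(n,m2w(m,[(x,y,z) for x,y in W])).astype(np.float32)
    f=lambda x,y:((x+.12)*1000*sc,(.17-y)*1000*sc)
    H=cv2.getPerspectiveTransform(src,np.array([f(*w) for w in W],np.float32))
    return cv2.warpPerspective(img,H,(int(240*sc),int(340*sc)),flags=cv2.INTER_CUBIC)
E
python3 - <<'E'
from h import *
C={'scene':[(167,218),(235,267),(362,208),(290,171)],'side':[(328,190),(209,185),(197,293),(314,302)]}
L=[(-.1,-.15,.004),(.1,-.15,.004),(.1,.15,.004),(-.1,.15,.004)]
# refine corners by segmentation quad
for n in C:
    im=cv2.imread(f'pics/{n}0.png');g=cv2.cvtColor(im,cv2.COLOR_BGR2GRAY)
    q=cv2.cornerSubPix(g,np.array(C[n],np.float32).reshape(-1,1,2),(4,4),(-1,-1),(3,50,.01)).reshape(-1,2)
    print(n,np.round(q-C[n],1).tolist());C[n]=q
def fit(ns):
    r=least_squares(lambda m:np.concatenate([(proj(n,m2w(m,L))-C[n]).ravel() for n in ns]),[.45,.35,0],x_scale=[.1,.1,.1],loss='soft_l1')
    print(ns,r.x,np.round(r.fun,1));return r.x
for ns in(['scene'],['side']):fit(ns)
m=fit(['scene','side']);np.save('m.npy',m)
a=[cv2.resize(rect(n,cv2.imread(f'pics/{n}0.png'),m,.004),(400,567)) for n in C]
cv2.imwrite('pics/r0.png',np.hstack(a))
E
```

```text
scene [[-2.8, -0.7], [0.0, 0.0], [3.3, -0.7], [0.3, -2.0]]
side [[0.0, 0.0], [0.0, 0.0], [-2.5, 3.7], [0.6, -0.3]]
['scene'] [0.54034566 0.08651435 0.04270335] [ 0.9 -0.1 -0.7  6.2  0.1 -1.3 -0.1 -0.8]
['side'] [0.54742432 0.07703772 0.1574177 ] [-15.7  -3.2   4.9  -1.2  -4.5   0.2   5.    0.9]
['scene', 'side'] [0.53864262 0.08595034 0.05678195] [ 0.1  0.4 -0.   6.1 -1.2 -2.3 -2.  -1.2 -4.2  3.4 16.  -0.6 -9.  -0.3
  0.  10.7]
```

View pics/r0.png

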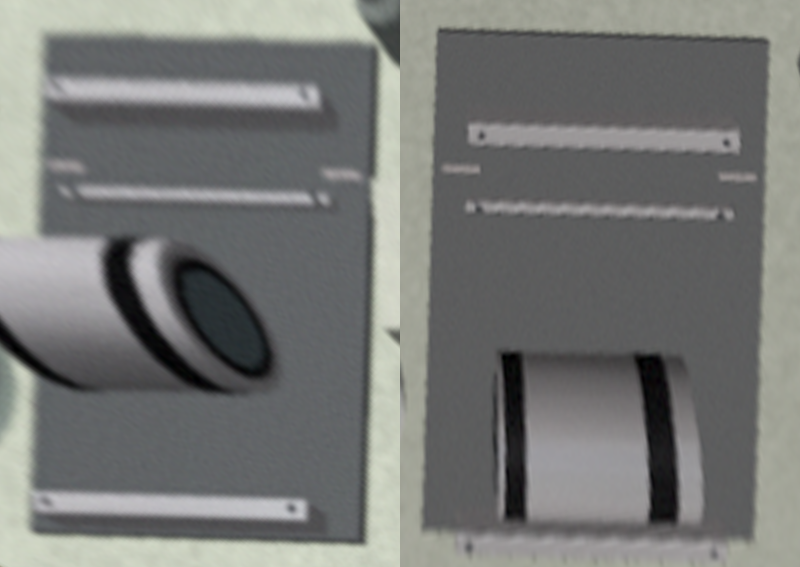

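Both rectified views agree that the mat yaw is about 2° less than fitted. I'll move over the tube with the fingers shut for a close look and refine from the wrist camera.

Call:
{"fn": "move_arm", "kwargs": {"increments": [[[0,0,-0.06,-0.05,-0.03,0,0],[0,0,-0.12,-0.1,-0.065,0,0],[0,0,-0.18,-0.15,-0.097,0,0],[0,0,-0.24,-0.2,-0.13,0,0],[0,0,-0.3,-0.25,-0.16,0,0],[0,0,-0.33,-0.3,-0.195,0,0],[0,0,-0.33,-0.35,-0.225,0,0],[0,0,-0.33,-0.4,-0.26,0,0],[0,0,-0.33,-0.45,-0.29,0,0],[0,0,-0.33,-0.502,-0.323,0,0]]]}}

```text
time_s: 1.35
position: [0.5405, 0.0388, 0.2498]
eef_rot: [[-1.0, -0.022, -0.0], [-0.022, 1.0, 0.0], [0.0, 0.0, -1.0]]
force: [0.7, -0.3, -0.1]
width: -0.0003
grasp_force: 0.0
```

```bash
cat >> h.py <<'E'
def scan(n,A,B,img,N=40,r=7,lo=.05,hi=.95):
    """from predicted segment A-B (world) find strongest gray step along image normal; returns pixel offsets"""
    g=cv2.GaussianBlur(cv2.cvtColor(img,cv2.COLOR_BGR2GRAY),(0,0),.8).astype(np.float32)
    a,b=proj(n,np.array([A,B]));t=np.linspace(lo,hi,N)[:,None];p=a+t*(b-a)
    d=(b-a)/np.linalg.norm(b-a);nn=np.array([-d[1],d[0]]);o=np.arange(-r,r+.01,.5)
    q=(p[:,None]+o[None,:,None]*nn).astype(np.float32)
    v=cv2.remap(g,q[...,0],q[...,1],cv2.INTER_LINEAR);gr=np.abs(np.gradient(v,axis=1))
    k=gr.argmax(1);ok=gr.max(1)>4
    return p[ok]+o[k[ok]][:,None]*nn
def resid(n,A,B,pts):
    a,b=proj(n,np.array([A,B]));d=(b-a)/np.linalg.norm(b-a);return (pts-a)@np.array([-d[1],d[0]])
E
python3 - <<'E'
from h import *
s=bot.sense();print(s['time_s'],s['position'],np.round(s['eef_rot'],3).tolist(),s['width'])
cv2.imwrite('pics/w1.png',bot.camera('wrist'))
E=dict(s=((-.1,-.15),(.1,-.15)),e=((.1,-.15),(.1,.15)),n=((.1,.15),(-.1,.15)),w=((-.1,.15),(-.1,-.15)))
use=[('scene','s'),('scene','e'),('scene','n'),('side','e'),('side','n'),('side','w')]
ims={n:cv2.imread(f'pics/{n}0.png') for n in('scene','side')}
m=np.array([.539,.085,.022])
W=lambda m,e:m2w(m,[(*E[e][0],.004 if e!='n' else .004),(*E[e][1],.004)])
for it in range(6):
    P={u:scan(u[0],*W(m,u[1]),ims[u[0]],r=7 if it<3 else 4) for u in use}
    f=lambda m:np.concatenate([resid(u[0],*W(m,u[1]),P[u]) for u in use])
    m=least_squares(f,m,loss='soft_l1').x
print(m,{u:(len(P[u]),round(float(np.median(resid(u[0],*W(m,u[1]),P[u]))),2)) for u in use})
np.save('m.npy',m)
E
```

```text
1.35 [0.5404882  0.03876181 0.24983726] [[-1.0, -0.022, -0.0], [-0.022, 1.0, 0.0], [0.0, 0.0, -1.0]] -0.00025264941193381635
[0.53677898 0.0841192  0.03056325] {('scene', 's'): (40, 1.02), ('scene', 'e'): (40, 2.49), ('scene', 'n'): (40, -0.01), ('side', 'e'): (40, -0.52), ('side', 'n'): (40, 0.98), ('side', 'w'): (40, 0.52)}
```

View pics/w1.png

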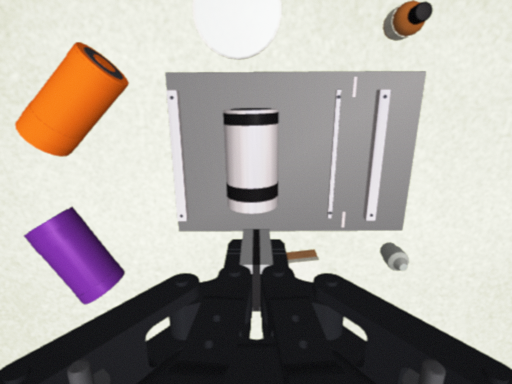

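Wrist view: the mat's corners are at (166,72), (425,71), (403,230) and (180,230). The tube spans (224–278, 108–213), the kerb is at column 335 and the stop bar at column 379. Next I'll fit the mat using all three views, then the tube.

```bash
cat >> h.py <<'E'
_proj=proj; WP={}
def setw(pos,R):
    T=np.eye(4);T[:3,:3]=R;T[:3,3]=pos;WP['T']=T@np.array(bot.calibration('wrist')['tool_from_camera'])
def proj(n,P):
    if n!='wrist':return _proj(n,P)
    T=np.linalg.inv(WP['T']);p=(np.asarray(P)@T[:3,:3].T+T[:3,3])@np.array(bot.calibration('wrist')['K']).T
    return p[...,:2]/p[...,2:]
def campos(n):return (WP['T'] if n=='wrist' else np.array(bot.calibration(n)['extrinsics']))[:3,3]
def sil(n,t,h=.055,R=.03):
    """cylinder t=x,y,z,yaw: two silhouette lines (world)"""
    a=np.array([np.cos(t[3]),np.sin(t[3]),0]);u=np.array([-a[1],a[0],0]);c=np.array(t[:3])
    d=campos(n)-c;du,dz=d@u,d[2];r=np.hypot(du,dz);b=np.arctan2(dz,du);out=[]
    for s in(1,-1):
        th=b+s*np.arccos(R/r);p=c+R*(np.cos(th)*u+np.sin(th)*np.array([0,0,1]));out.append((p-h*a,p+h*a))
    return out
E
cat > fit.py <<'E'
from h import *
s=bot.sense();setw(s['position'],s['eef_rot'])
ims={'wrist':cv2.imread('pics/w1.png'),'side':cv2.imread('pics/side0.png'),'scene':cv2.imread('pics/scene0.png')}
E=dict(s=((-.1,-.15),(.1,-.15)),e=((.1,-.15),(.1,.15)),n=((.1,.15),(-.1,.15)),w=((-.1,.15),(-.1,-.15)))
def W(m,e):return m2w(m,[(*E[e][0],.004),(*E[e][1],.004)])
def fm(use,m):
    for it in range(8):
        P={u:scan(u[0],*W(m,u[1]),ims[u[0]],r=9 if it<4 else 4,hi=.45 if u==('wrist','e') else .95) for u in use}
        m=least_squares(lambda m:np.concatenate([resid(u[0],*W(m,u[1]),P[u]) for u in use]),m,loss='soft_l1',x_scale=[.01,.01,.1]).x
    print('mat',m,{u[0][:2]+u[1]:round(float(np.median(resid(u[0],*W(m,u[1]),P[u]))),2) for u in use});return m
m0=[.539,.085,.022]
mw=fm([('wrist',e) for e in 'snw'],m0);fm([('side',e) for e in 'enw'],m0);fm([('scene',e) for e in 'sn'],m0)
m=fm([('wrist',e) for e in 'snw']+[('side',e) for e in 'nw'],mw);np.save('m.npy',m)
def ft(ns,t,free):
    for it in range(8):
        P=[(n,k,scan(n,*sil(n,t)[k],ims[n],lo=.25,hi=.7,r=8 if it<4 else 4)) for n in ns for k in(0,1)]
        def f(v):
            tt=np.array(t);tt[free]=v;return np.concatenate([resid(n,*sil(n,tt)[k],p) for n,k,p in P])
        t=np.array(t);t[free]=least_squares(f,t[free],loss='soft_l1',x_scale=[.01]*(len(free)-1)+[.1]).x
    c,s_=np.cos(m[2]),np.sin(m[2]);d=t[:2]-m[:2]
    print('tube',ns,np.round(t,4),'mat',np.round([c*d[0]+s_*d[1],-s_*d[0]+c*d[1]],4),[(n,round(float(np.median(resid(n,*sil(n,t)[k],p))),2)) for n,k,p in P]);return t
# start from wrist pixel (251,160) on plane z=.06
K=np.array(bot.calibration('wrist')['K']);ray=WP['T'][:3,:3]@np.linalg.solve(K,[251,160,1]);c=campos('wrist');x0=c+ray*(.034-c[2])/ray[2];print('x0',x0)
t=ft(['wrist'],[*x0[:2],.034,.02],[1,3]);
t3=ft(['wrist','side'],t,[1,2,3])
E
python3 fit.py
```

```text
mat [0.54300261 0.07596384 0.02418043] {'wrs': -1.97, 'wrn': -0.02, 'wrw': 0.02}
mat [0.53594895 0.08641196 0.02834317] {'sie': -0.02, 'sin': -0.01, 'siw': -0.0}
mat [0.10383296 0.17502625 0.88849086] {'scs': nan, 'scn': nan}
mat [0.54179902 0.08880273 0.02839591] {'wrs': -0.52, 'wrn': nan, 'wrw': -1.0, 'sin': -0.99, 'siw': 3.49}
x0 [0.54087892 0.02628668 0.034     ]
  return _methods._mean(a, axis=axis, dtype=dtype,
  ret = ret.dtype.type(ret / rcount)
Traceback (most recent call last):
  File "fit.py", line 24, in <module>
    t=ft(['wrist'],[*x0[:2],.034,.02],[1,3]);
  File "fit.py", line 19, in ft
    t=np.array(t);t[free]=least_squares(f,t[free],loss='soft_l1',x_scale=[.01]*(len(free)-1)+[.1]).x
                          ~~~~~~~~~~~~~^^^^^^^^^^^^^^^^^^^^^^^^^^^^^^^^^^^^^^^^^^^^^^^^^^^^^^^^^^^
  File "fit.py", line 18, in f
    tt=np.array(t);tt[free]=v;return np.concatenate([resid(n,*sil(n,tt)[k],p) for n,k,p in P])
                                                     ~~~~~^^^^^^^^^^^^^^^^^^^
  File "h.py", line 26, in resid
    a,b=proj(n,np.array([A,B]));d=(b-a)/np.linalg.norm(b-a);return (pts-a)@np.array([-d[1],d[0]])
        ~~~~^^^^^^^^^^^^^^^^^^^
  File "h.py", line 32, in proj
    T=np.linalg.inv(WP['T']);p=(np.asarray(P)@T[:3,:3].T+T[:3,3])@np.array(bot.calibration('wrist')['K']).T
                                                                           ~~~~~~~~~~~~~~~^^^^^^^^^
ValueError: time passes only in moves, steps and waits
```

```bash
cat >> h.py <<'E'
import types,json,os
_b=bot
if os.path.exists('cal.npy'): _C=np.load('cal.npy',allow_pickle=True).item()
else:
    _C={n:_b.calibration(n) for n in('scene','side','wrist')};np.save('cal.npy',_C)
bot=types.SimpleNamespace(calibration=lambda n:_C[n],sense=lambda:_b.sense(),camera=lambda n:_b.camera(n),close_job=lambda:_b.close_job())
def back(n,px,z):
    T=WP['T'] if n=='wrist' else np.array(_C[n]['extrinsics']);px=np.atleast_2d(px)
    r=np.c_[px,np.ones(len(px))]@np.linalg.inv(np.array(_C[n]['K'])).T@T[:3,:3].T
    return T[:3,3]+r*((z-T[2,3])/r[:,2])[:,None]
E
python3 - <<'E'
from h import *
s=bot.sense();setw(s['position'],s['eef_rot'])
print(_C['wrist'] if 0 else np.round(bot.calibration('wrist')['K'],1).tolist())
w=np.array([(166,72),(425,71),(403,230),(180,230)]);l=['-x-y','-x+y','+x+y','+x-y']
si=np.array([(328,190),(314,302),(197,293),(209,185)]);sc=np.array([(167,218),(290,171),(362,208),(235,267)])
for n,q in(('wrist',w),('side',si),('scene',sc)):
    p=back(n,q,.004);print(n,np.round(p[:,:2],4).tolist(),'ctr',np.round(p[:,:2].mean(0),4),'len',np.round([np.linalg.norm(p[i]-p[i-1]) for i in range(4)],3))
E
```

```text
[[302.2, 0.0, 255.9], [0.0, 302.2, 188.4], [0.0, 0.0, 1.0]]
wrist [[0.4469, -0.0728], [0.4401, 0.2223], [0.6378, 0.2295], [0.6441, -0.0676]] ctr [0.5422 0.0779] len [0.197 0.295 0.198 0.297]
side [[0.4402, -0.0827], [0.4336, 0.2102], [0.6146, 0.231], [0.6783, -0.0492]] ctr [0.5417 0.0773] len [0.24  0.293 0.182 0.287]
scene [[0.451, -0.0662], [0.4437, 0.2233], [0.6348, 0.2305], [0.6353, -0.0499]] ctr [0.5412 0.0844] len [0.185 0.29  0.191 0.28 ]
```

```bash
python3 - <<'E'
s=open('fit.py').read().split('\n')
i=[k for k,l in enumerate(s) if l.startswith('m0=')][0];j=[k for k,l in enumerate(s) if l.startswith('def ft')][0]
s[i:j]=["m=np.array([.5422,.0775,.0235]);m=fm([('wrist','n'),('wrist','w')],m);fm([('wrist','n'),('wrist','w'),('wrist','s')],m);fm([('side',e) for e in 'nw'],m)","np.save('m.npy',m)"]
open('fit.py','w').write('\n'.join(s)+"""
ft(['side'],t,[1,3])
w=back('wrist',[(251,110),(251,211)],.05);print('ends',w.round(4).tolist())
for n,px in(('wrist',[(335,93),(332,217),(379,92),(371,218)]),('side',[(305,263),(216,252),(303,281),(207,269)])):
    p=back(n,px,.012);print(n,p.round(4)[:,:2].tolist())
""")
E
python3 fit.py 2>&1|grep -v nix
```

```text
mat [0.54299488 0.07576281 0.0247694 ] {'wrn': 0.01, 'wrw': 0.0}
mat [0.54297843 0.07588443 0.02398196] {'wrn': -0.4, 'wrw': -0.03, 'wrs': -2.08}
mat [0.5360593  0.08638341 0.02727403] {'sin': 0.01, 'siw': 0.01}
x0 [0.54087892 0.02628668 0.034     ]
tube ['wrist'] [0.5409 0.0276 0.034  0.037 ] mat [-0.0033 -0.0481] [('wrist', -2.44), ('wrist', 2.06)]
tube ['wrist', 'side'] [0.5409 0.0269 0.0308 0.032 ] mat [-0.0033 -0.0488] [('wrist', -2.49), ('wrist', 1.51), ('side', 2.5), ('side', -0.99)]
tube ['side'] [ 0.5409  0.0294  0.034  -0.0782] mat [-0.0033 -0.0463] [('side', 1.63), ('side', -0.98)]
ends [[0.4849, 0.0258, 0.05], [0.5969, 0.0274, 0.05]]
wrist [[0.466, 0.1203], [0.6179, 0.1312], [0.464, 0.1701], [0.6182, 0.1814]]
side [[0.4575, 0.1381], [0.6081, 0.144], [0.4554, 0.1783], [0.6115, 0.1853]]
```

The side and wrist fits disagree by several mm, so I'll overlay both fits on the pictures.

```bash
python3 - <<'E'
from h import *
s=bot.sense();setw(s['position'],s['eef_rot'])
def dr(n,f,m,col,im):
    for z,x0,x1,y0,y1 in[(.004,-.1,.1,-.15,.15),(.016,-.08,.08,.0945,.1065),(.008,-.08,.08,.0475,.0525),(.016,-.08,.08,-.147,-.135)]:
        p=proj(n,m2w(m,[(x0,y0,z),(x1,y0,z),(x1,y1,z),(x0,y1,z)]))
        cv2.polylines(im,[np.int32(np.round(p*4*16))],True,col,1,cv2.LINE_AA,4)
o=[]
for n,f,x,y in(('wrist','w1',160,60),('side','side0',190,180),):
    im=cv2.resize(cv2.imread(f'pics/{f}.png'),None,fx=4,fy=4,interpolation=cv2.INTER_CUBIC)
    for m,c in(((.543,.0758,.0245),(0,0,255)),((.536,.0864,.0273),(0,255,0))):dr(n,f,m,c,im)
    o.append(cv2.resize(im[y*4-40:y*4+700 if n=='wrist' else y*4+500,x*4-40:x*4+1100 if n=='wrist' else x*4+600],None,fx=.5 if n=='wrist' else .95,fy=.5 if n=='wrist' else .95)[:600])
h=max(a.shape[0] for a in o);W=sum(a.shape[1] for a in o);print([a.shape for a in o])
c=np.zeros((h,W,3),np.uint8);x=0
for a in o:c[:a.shape[0],x:x+a.shape[1]]=a;x+=a.shape[1]
cv2.imwrite('pics/ov.png',cv2.resize(c,None,fx=min(1,800/W),fy=min(1,800/W),interpolation=cv2.INTER_AREA))
E
```

```text
[(370, 570, 3), (513, 608, 3)]
```

View pics/ov.png

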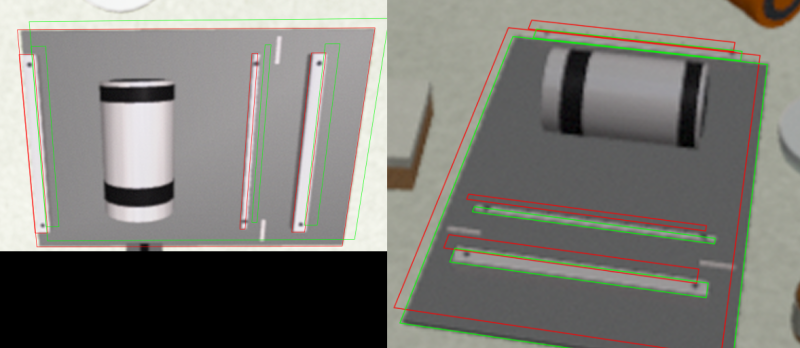

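```bash
python3 - <<'E'
from h import *
s=bot.sense();setw(s['position'],s['eef_rot']);print(s['time_s'],s['position'],np.abs(s['qvel']).max())
a=bot.camera('wrist');cv2.imwrite('pics/w2.png',a);b=cv2.imread('pics/w1.png')
print(cv2.phaseCorrelate(cv2.cvtColor(a,6).astype(np.float32),cv2.cvtColor(b,6).astype(np.float32)))
E
sed -i 's#pics/w1#pics/w2#; s#^m=np.array.*#for ns in (["wrist"],["side"],["scene"]): fm([(n,e) for n in ns for e in "nw"+("e" if n!="wrist" else "")],np.array([.5422,.0775,.0245]) if ns[0]=="wrist" else np.array([.537,.0845,.027]))\nm=fm([("wrist","n"),("wrist","w")],np.array([.5422,.0775,.0245]))#' fit.py; python3 fit.py 2>&1|grep ^mat
```

```text
1.4 [0.54492762 0.03334209 0.24937769] 0.1273317562571007
((-0.22196442507606662, -0.2055275831001495), 0.38361840477834147)
mat [0.53480365 0.08571038 0.02579913] {'wrn': -0.03, 'wrw': -0.06}
mat [0.53590842 0.08634194 0.02759023] {'sin': 0.03, 'siw': -0.03, 'sie': 0.0}
mat [0.54197261 0.08358353 0.02789357] {'scn': 0.01, 'scw': 0.47, 'sce': 0.06}
mat [0.53480365 0.08571038 0.02579913] {'wrn': -0.03, 'wrw': -0.06}
```

The arm was still settling when I took the first wrist picture. The new one agrees with the side view: mat at (0.536, 0.086), yaw 0.027. I'll settle the arm lower, look again and fit the tube.

Call:
{"fn": "move_arm", "kwargs": {"increments": [[[0,0,0,0,0,0.02,0],[0,0,0,0,0,0.04,0],[0,0,0,0,0,0.05,0],[0,0,0,0,0,0.05,0],[0,0,0,0,0,0.05,0]]]}}

```text
time_s: 2.08
position: [0.5399, 0.0406, 0.2007]
eef_rot: [[-1.0, -0.022, 0.001], [-0.022, 1.0, -0.0], [-0.001, -0.0, -1.0]]
force: [0.5, -0.3, -1.2]
width: -0.0002
grasp_force: 0.0
```

```bash
cat > look.py <<'E'
import sys
from h import *
s=bot.sense();setw(s['position'],s['eef_rot']);n=sys.argv[1];im=bot.camera('wrist');cv2.imwrite(f'pics/{n}.png',im)
np.savez('pics/'+n,T=WP['T']);print(s['time_s'],s['position'],'qv',np.abs(s['qvel']).max().round(3),np.round(s['force'],1))
E
python3 look.py w3
cat > tube.py <<'E'
from h import *
import sys
f=sys.argv[1];WP['T']=np.load(f'pics/{f}.npz')['T'];im=cv2.imread(f'pics/{f}.png')
m=np.array([.536,.086,.027]);y0=float(sys.argv[2]) if len(sys.argv)>2 else -.05
E=dict(s=((-.1,-.15),(.1,-.15)),n=((.1,.15),(-.1,.15)),w=((-.1,.15),(-.1,-.15)))
def Wl(m,e):return m2w(m,[(*E[e][0],.004),(*E[e][1],.004)])
for it in range(6):
    P={e:scan('wrist',*Wl(m,e),im,r=6 if it<3 else 3) for e in'nw'}
    m=least_squares(lambda m:np.concatenate([resid('wrist',*Wl(m,e),P[e]) for e in P]),m,loss='soft_l1',x_scale=[.01,.01,.1]).x
print('mat',m)
g=im.max(2).astype(int);hsv=cv2.cvtColor(im,cv2.COLOR_BGR2HSV)
w=m2w(m,[(0,y0,.034)])[0];t=[*w,m[2]];
for it in range(8):
    P=[scan('wrist',*sil('wrist',t)[k],im,lo=.3,hi=.7,r=10 if it<4 else 4) for k in(0,1)]
    h=lambda v:np.concatenate([resid('wrist',*sil('wrist',[t[0],v[0],v[1],v[2]])[k],P[k]) for k in(0,1)])
    v=least_squares(h,t[1:],loss='soft_l1',x_scale=[.01,.01,.1]).x;t=[t[0],*v]
d=np.array(t[:2])-m[:2];c,s=np.cos(m[2]),np.sin(m[2])
print('tube',np.round(t,4),'mat y',round(-s*d[0]+c*d[1],4),'rel yaw',round(t[3]-m[2],4),[round(float(np.abs(x).mean()),2) for x in(h(v),)],[len(p) for p in P])
E
python3 tube.py w3
```

```text
2.075 [0.53990167 0.040572   0.20066654] qv 0.006 [ 0.5 -0.3 -1.2]
mat [0.53749525 0.08256892 0.02671535]
tube [0.5388 0.0332 0.0117 0.0239] mat y -0.0494 rel yaw -0.0029 [0.16] [40, 40]
```

View pics/w3.png

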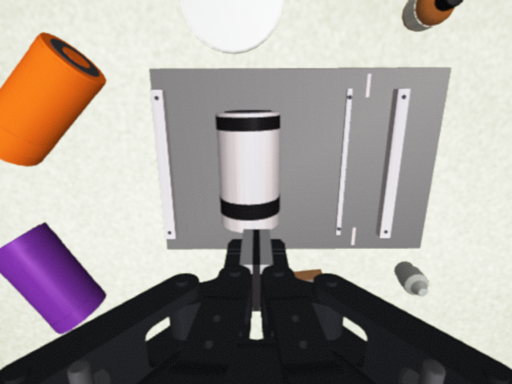

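Wrist view at rest: tube at columns 217–280 and rows 110–232, kerb at column ~345, fingers at (258,245). At the tip the closed fingers look only about 16 mm wide along tool y, while the pads are 22 mm along tool x, so I'll turn the tool 90° to roll along tool x. First I'll check joint 6.

```bash
python3 - <<'E'
from h import *
print(np.round(bot.sense()['q'],3));WP['T']=np.load('pics/w3.npz')['T']
print(back('wrist',[(248,112),(248,120),(249,231)],.06).round(4))
E
```

```text
[-0.06   0.353 -0.198  1.019  0.    -0.082]
[[0.4786 0.0317 0.06  ]
 [0.4853 0.0318 0.06  ]
 [0.589  0.0344 0.06  ]]
```

Call:
{"fn": "move_arm", "kwargs": {"increments": [[[0,0,0.17,0,0,0,0]]]}}

```text
time_s: 2.25
position: [0.54, 0.0405, 0.2008]
eef_rot: [[-0.989, 0.15, 0.001], [0.15, 0.989, -0.0], [-0.001, 0.0, -1.0]]
force: [-0.4, 0.1, -0.3]
width: 0.0003
grasp_force: 0.0
```

```bash
python3 -c "
from h import *
print(np.round(bot.sense()['q'],3))"
```

```text
[-0.06   0.353 -0.198  1.019  0.     0.091]
```

Call:
{"fn": "move_arm", "kwargs": {"increments": [[[0,0,0.17,0,-0.004,0.01,0],[0,0,0.34,0,-0.008,0.02,0],[0,0,0.51,0,-0.012,0.03,0],[0,0,0.68,0,-0.016,0.04,0],[0,0,0.85,0,-0.019,0.06,0],[0,0,1.02,0,-0.019,0.08,0],[0,0,1.19,0,-0.019,0.09,0],[0,0,1.3,0,-0.019,0.098,0],[0,0,1.396,0,-0.019,0.1,0],[0,0,1.396,0,-0.019,0.1,0]]]}}

```text
time_s: 3.5
position: [0.5372, 0.0216, 0.1004]
eef_rot: [[-0.028, 1.0, 0.001], [1.0, 0.028, -0.0], [-0.0, 0.001, -1.0]]
force: [-0.4, 0.2, 1.1]
width: -0.0002
grasp_force: 0.0
```

Call:
{"fn": "move_arm", "kwargs": {"increments": [[[0,0,0,0,0,0,0],[0,0,0,0,0,0,0]]]}}

```text
time_s: 3.75
position: [0.5371, 0.0216, 0.1003]
eef_rot: [[-0.028, 1.0, 0.001], [1.0, 0.028, -0.0], [-0.0, 0.001, -1.0]]
force: [1.3, 0.6, -0.1]
width: -0.0
grasp_force: 0.0
```

```bash
python3 look.py w4;python3 -c "
from h import *
print(np.round(bot.sense()['eef_rot'],4).tolist())"
```

```text
3.75 [0.53706379 0.02162529 0.10034831] qv 0.007 [ 1.3  0.6 -0.1]
[[-0.0279, 0.9996, 0.0005], [0.9996, 0.0279, -0.0], [-0.0, 0.0005, -1.0]]
```

View pics/w4.png

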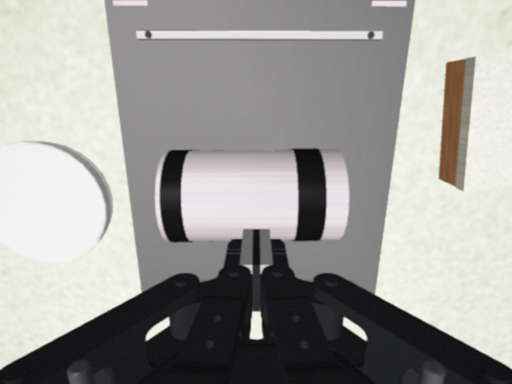

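Wrist view: tube silhouette at rows 149–242 (column 256), kerb at row 35, fingertips at (256,230). I'll work out the tube's position relative to the kerb and tool.

```bash
cat > ty.py <<'E'
import sys
from h import *
f=sys.argv[1];WP['T']=np.load(f'pics/{f}.npz')['T'];im=cv2.imread(f'pics/{f}.png')
g=cv2.cvtColor(im,cv2.COLOR_BGR2GRAY).astype(float);o={}
def edges(c):
    v=g[:,c-3:c+4].mean(1);b=v>130;d=np.diff(b.astype(int));return [(int(i),int(d[i])) for i in np.nonzero(d)[0]]
for c in(200,225,285):
    e=edges(c);print(c,e)
E
python3 ty.py w4
cat > tan.py <<'E'
# usage: tan.py file c r_front r_back : tube centre from two tangent rays (R=.03), r_kerb
import sys
from h import *
f=sys.argv[1];WP['T']=np.load(f'pics/{f}.npz')['T'];c,rf,rb=map(float,sys.argv[2:5])
C=campos('wrist');q=back('wrist',[(c,rf),(c,rb)],.034);d=(q-C);a=np.arctan2(d[:,1],-d[:,2]);h=(a[0]-a[1])/2;b=a.mean()
print('from front+z', 'bisector y',C[1]+np.tan(b)*(C[2]-.034),'dist-implied z',C[2]-.03/np.sin(h)*np.cos(b),'cam',C.round(4))
if len(sys.argv)>5:print('kerb front/back y',back('wrist',[(c,float(x)) for x in sys.argv[5:]],.008)[:,:2].round(4).tolist())
E
python3 tan.py w4 225 149 242 38 31
```

```text
200 [(38, -1), (39, 1), (274, -1)]
225 [(38, -1), (39, 1), (242, -1)]
285 [(39, -1), (40, 1), (149, -1), (150, 1), (240, -1)]
from front+z bisector y 0.03266716943102124 dist-implied z 0.036518314419532794 cam [0.5344 0.0961 0.224 ]
kerb front/back y [[0.5132, 0.1315], [0.5132, 0.1356]]
```

Call:
{"fn": "move_arm", "kwargs": {"increments": [[[0,0,0,0.001,0,0.006,0],[0,0,0,0.002,0,0.012,0],[0,0,0,0.002,0,0.0145,0],[0,0,0,0.002,0,0.0155,0],[0,0,0,0.002,0,0.0163,0],[0,0,0,0.002,0,0.0163,0]]]}}

```text
time_s: 4.55
position: [0.5368, 0.0236, 0.0837]
eef_rot: [[-0.027, 1.0, 0.0], [1.0, 0.027, -0.0], [-0.0, 0.0, -1.0]]
force: [-0.2, -0.0, -0.8]
width: -0.0001
grasp_force: 0.0
```

Call:
{"fn": "move_arm", "kwargs": {"increments": [[[0,0,0,0,0,0.0004,0],[0,0,0,0,0,0.0004,0]]]}}

```text
time_s: 4.8
position: [0.5368, 0.0236, 0.0834]
eef_rot: [[-0.027, 1.0, 0.0], [1.0, 0.027, -0.0], [-0.0, 0.0, -1.0]]
force: [0.1, -0.1, -0.0]
width: -0.0002
grasp_force: 0.0
```

Call:
{"fn": "move_arm", "kwargs": {"increments": [[[0,0,0,0,0,0.0004,0],[0,0,0,0,0,0.0004,0]]]}}

```text
time_s: 5.05
position: [0.5367, 0.0236, 0.0829]
eef_rot: [[-0.027, 1.0, -0.0], [1.0, 0.027, 0.0], [0.0, -0.0, -1.0]]
force: [0.7, 0.1, -0.3]
width: 0.0001
grasp_force: 0.0
```

Call:
{"fn": "move_arm", "kwargs": {"increments": [[[0,0,0,0,0,0.0004,0],[0,0,0,0,0,0.0004,0]]]}}

```text
time_s: 5.3
position: [0.5368, 0.0236, 0.0826]
eef_rot: [[-0.027, 1.0, 0.0], [1.0, 0.027, -0.0], [-0.0, 0.0, -1.0]]
force: [-0.0, -0.1, 1.1]
width: -0.0
grasp_force: 0.8
```

Call:
{"fn": "move_arm", "kwargs": {"increments": [[[0,0,0,0,0,0.0003,0],[0,0,0,0,0,0.0003,0]]]}}

```text
time_s: 5.55
position: [0.5369, 0.0236, 0.0825]
eef_rot: [[-0.027, 1.0, 0.0], [1.0, 0.027, -0.0], [-0.0, 0.0, -1.0]]
force: [-1.2, 0.2, 5.2]
width: 0.0003
grasp_force: 2.5
```

Contact at TCP z ≈ 0.0826. First stroke, with about 7 N of pressure.

Call:
{"fn": "move_arm", "kwargs": {"increments": [[[0,0,0,0,0,0.0002,0],[0,0,0,0.002,0,0.0002,0],[0,0,0,0.006,0,0.0002,0],[0,0,0,0.011,0,0.0002,0],[0,0,0,0.016,0,0.0002,0],[0,0,0,0.02,0,0.0002,0],[0,0,0,0.022,0,0.0002,0],[0,0,0,0.022,0,0.0002,0]]]}}

```text
time_s: 6.55
position: [0.536, 0.0458, 0.0826]
eef_rot: [[-0.027, 1.0, 0.0], [1.0, 0.027, -0.0], [-0.0, 0.0, -1.0]]
force: [-2.1, -0.3, 10.0]
width: -0.0002
grasp_force: 5.0
```

```bash
python3 look.py w5; python3 ty.py w5
```

```text
6.55 [0.53600865 0.04578855 0.08257434] qv 0.004 [-2.1 -0.3 10. ]
200 [(175, -1), (177, 1), (275, -1)]
225 [(175, -1), (177, 1), (257, -1)]
285 [(174, -1), (178, 1), (248, -1)]
```

```bash
cat > fy.py <<'E'
# tube centre world y from front tangent row at column c, z=.0365 (bias-matched)
import sys
from h import *
f=sys.argv[1];WP['T']=np.load(f'pics/{f}.npz')['T']
C=campos('wrist');z=.0355
for i in range(2,len(sys.argv),2):
    c,r=float(sys.argv[i]),float(sys.argv[i+1]);d=back('wrist',[(c,r)],.034)[0]-C;a=np.arctan2(d[1],-d[2])
    # centre at distance R left of ray
    H=C[2]-z;y=C[1]+H*np.tan(a)-.03/np.cos(a);print(c,'tube y',round(y,4))
E
python3 fy.py w4 225 149.5 285 150;python3 fy.py w5 200 176 225 176 285 176.5
```

```text
225.0 tube y 0.033
285.0 tube y 0.0338
200.0 tube y 0.0437
225.0 tube y 0.0441
285.0 tube y 0.0448
```

Pure rolling is confirmed: the tube moved 11 mm for 22 mm of finger travel. I'll continue the stroke, then lift, return and touch again.

Call:
{"fn": "move_arm", "kwargs": {"increments": [[[0,0,0,0.003,0,-0.0001,0],[0,0,0,0.008,0,-0.0001,0],[0,0,0,0.012,0,-0.0001,0],[0,0,0,0.014,0,-0.0001,0],[0,0,0,0.014,0,-0.0001,0],[0,0,0,0.014,0,-0.003,0],[0,0,0,0.006,0,-0.004,0],[0,0,0,-0.0045,0,-0.004,0],[0,0,0,-0.0045,0,-0.001,0],[0,0,0,-0.0045,0,-0.0003,0]]]}}

```text
time_s: 7.85
position: [0.5364, 0.0408, 0.0823]
eef_rot: [[-0.026, 1.0, 0.0], [1.0, 0.026, -0.0], [-0.0, 0.0, -1.0]]
force: [-0.9, -0.1, 6.7]
width: -0.0001
grasp_force: 3.5
```

```bash
python3 look.py w6; python3 ty.py w6
```

```text
7.85 [0.53643637 0.04082002 0.08227399] qv 0.006 [-0.9 -0.1  6.7]
200 [(156, -1), (157, 1), (275, -1)]
225 [(155, -1), (157, 1), (253, -1)]
285 [(155, -1), (157, 1), (245, -1)]
```

```bash
python3 fy.py w6 200 156.5 225 156 285 156
```

```text
200.0 tube y 0.0508
225.0 tube y 0.0515
285.0 tube y 0.0525
```

Call:
{"fn": "move_arm", "kwargs": {"increments": [[[0,0,0,0.004,0,0,0],[0,0,0,0.011,0,0,0],[0,0,0,0.018,0,0,0],[0,0,0,0.025,0,0,0],[0,0,0,0.031,0,0,0],[0,0,0,0.035,0,0,0],[0,0,0,0.036,0,0,0],[0,0,0,0.036,0,-0.003,0],[0,0,0,0.018,0,-0.004,0],[0,0,0,0.018,0,-0.001,0]]]}}

```text
time_s: 9.15
position: [0.536, 0.0578, 0.0834]
eef_rot: [[-0.026, 1.0, 0.0], [1.0, 0.026, -0.0], [-0.0, 0.0, -1.0]]
force: [0.1, 0.0, -0.4]
width: 0.0001
grasp_force: 0.0
```

Call:
{"fn": "move_arm", "kwargs": {"increments": [[[0,0,0,0,0,0.0005,0],[0,0,0,0,0,0.0009,0],[0,0,0,0,0,0.0009,0]]]}}

```text
time_s: 9.52
position: [0.5356, 0.0592, 0.0824]
eef_rot: [[-0.027, 1.0, -0.0], [1.0, 0.027, -0.0], [-0.0, -0.0, -1.0]]
force: [-0.3, -0.4, 2.4]
width: 0.0002
grasp_force: 1.0
```

```bash
python3 look.py w7; python3 ty.py w7
```

```text
9.525 [0.53562115 0.05923162 0.08242496] qv 0.002 [-0.3 -0.4  2.4]
200 [(11, -1), (17, 1), (155, -1), (156, 1), (275, -1)]
225 [(11, -1), (17, 1), (155, -1), (156, 1), (252, -1)]
285 [(12, -1), (17, 1), (154, -1), (156, 1), (245, -1)]
```

Call:
{"fn": "move_arm", "kwargs": {"increments": [[[0,0,0,0.001,0,0.0003,0],[0,0,0,0.008,0,0.0003,0],[0,0,0,0.016,0,0.0003,0],[0,0,0,0.024,0,0.0003,0],[0,0,0,0.031,0,0.0003,0],[0,0,0,0.035,0,0.0003,0],[0,0,0,0.036,0,0.0003,0],[0,0,0,0.036,0,-0.003,0],[0,0,0,0.018,0,-0.004,0],[0,0,0,0.018,0,-0.001,0]]]}}

```text
time_s: 10.82
position: [0.5358, 0.0757, 0.0835]
eef_rot: [[-0.026, 1.0, 0.001], [1.0, 0.026, -0.0], [-0.0, 0.001, -1.0]]
force: [-0.3, 1.0, -0.3]
width: 0.0003
grasp_force: 0.0
```

Call:
{"fn": "move_arm", "kwargs": {"increments": [[[0,0,0,0,0,0.0006,0],[0,0,0,0,0,0.0011,0],[0,0,0,0,0,0.0011,0]]]}}

```text
time_s: 11.2
position: [0.5352, 0.0772, 0.0823]
eef_rot: [[-0.027, 1.0, -0.0], [1.0, 0.027, -0.0], [-0.0, -0.0, -1.0]]
force: [-1.2, 0.3, 2.1]
width: -0.0
grasp_force: 1.0
```

```bash
python3 look.py w8; python3 ty.py w8
```

```text
11.2 [0.53521712 0.07720672 0.08233831] qv 0.001 [-1.2  0.3  2.1]
200 [(46, -1), (50, 1), (276, -1)]
225 [(46, -1), (50, 1), (154, -1), (155, 1), (252, -1)]
285 [(47, -1), (50, 1), (153, -1), (156, 1), (245, -1)]
```

```bash
python3 fy.py w8 225 154.5 285 154.5;python3 fy.py w7 225 155.5; python3 - <<'E'
from h import *
for f,r in(('w7',11.5),('w8',46.5)):
    WP['T']=np.load(f'pics/{f}.npz')['T'];print(back('wrist',[(225,r),(285,r)],.008).round(4).tolist())
E
```

```text
225.0 tube y 0.0888
285.0 tube y 0.0898
225.0 tube y 0.0702
[[0.5136, 0.1802, 0.008], [0.5485, 0.1811, 0.008]]
[[0.5132, 0.1795, 0.008], [0.5491, 0.1805, 0.008]]
```

Call:
{"fn": "move_arm", "kwargs": {"increments": [[[0,0,0,0.001,0,0.0003,0],[0,0,0,0.008,0,0.0003,0],[0,0,0,0.016,0,0.0003,0],[0,0,0,0.024,0,0.0003,0],[0,0,0,0.031,0,0.0003,0],[0,0,0,0.035,0,0.0003,0],[0,0,0,0.036,0,0.0003,0],[0,0,0,0.036,0,-0.003,0],[0,0,0,0.018,0,-0.004,0],[0,0,0,0.018,0,-0.001,0]]]}}

```text
time_s: 12.5
position: [0.5352, 0.0937, 0.0833]
eef_rot: [[-0.026, 1.0, 0.001], [1.0, 0.026, -0.0], [-0.0, 0.001, -1.0]]
force: [0.4, -0.3, -0.3]
width: -0.0001
grasp_force: 0.0
```

Call:
{"fn": "move_arm", "kwargs": {"increments": [[[0,0,0,0,0,0.0006,0],[0,0,0,0,0,0.0011,0],[0,0,0,0,0,0.0011,0]]]}}

```text
time_s: 12.88
position: [0.5347, 0.0952, 0.0823]
eef_rot: [[-0.027, 1.0, -0.0], [1.0, 0.027, -0.0], [-0.0, -0.0, -1.0]]
force: [-0.6, -0.3, 3.5]
width: -0.0002
grasp_force: 1.1
```

```bash
python3 look.py w9; python3 ty.py w9; sed -n '1,200p' /dev/null; python3 - <<'E'
import cv2;g=cv2.cvtColor(cv2.imread('pics/w9.png'),6);print(g[60:165:1,215:235].mean(1).astype(int).tolist())
E
```

```text
12.875 [0.53471263 0.0952234  0.08226098] qv 0.002 [-0.6 -0.3  3.5]
200 [(80, -1), (81, 1), (276, -1)]
225 [(80, -1), (81, 1), (251, -1)]
285 [(80, -1), (81, 1), (245, -1)]
[231, 232, 231, 230, 229, 229, 229, 229, 229, 230, 231, 232, 230, 228, 227, 226, 225, 224, 219, 191, 140, 122, 143, 150, 150, 150, 150, 150, 150, 150, 149, 150, 150, 150, 150, 150, 150, 150, 150, 150, 151, 150, 150, 150, 150, 150, 149, 150, 150, 150, 151, 151, 150, 151, 151, 150, 150, 151, 151, 150, 150, 151, 151, 151, 150, 150, 151, 151, 150, 150, 151, 150, 151, 151, 151, 150, 151, 151, 151, 151, 151, 151, 151, 150, 151, 151, 149, 143, 164, 224, 233, 231, 231, 216, 160, 137, 141, 147, 152, 157, 163, 169, 173, 175, 176]
```

```bash
python3 fy.py w9 225 154; python3 - <<'E'
from h import *
WP['T']=np.load('pics/w9.npz')['T'];print(back('wrist',[(225,148)],.008).round(4).tolist(),back('wrist',[(225,79.7)],.016).round(4).tolist())
E
```

```text
225.0 tube y 0.1071
[[0.5126, 0.1364, 0.008]] [[0.5134, 0.1784, 0.016]]
```

Call:
{"fn": "move_arm", "kwargs": {"increments": [[[0,0,0,0.001,0,0.0002,0],[0,0,0,0.007,0,0.0002,0],[0,0,0,0.013,0,0.0002,0],[0,0,0,0.017,0,0.0002,0],[0,0,0,0.019,0,0.0002,0],[0,0,0,0.019,0,0.0002,0]]]}}

```text
time_s: 13.68
position: [0.534, 0.1139, 0.0826]
eef_rot: [[-0.027, 1.0, -0.0], [1.0, 0.027, -0.001], [-0.001, -0.0, -1.0]]
force: [-4.2, -2.9, 10.8]
width: 0.0003
grasp_force: 5.6
```

Call:
{"fn": "move_arm", "kwargs": {"increments": [[[0,0,0,0.001,0,0,0],[0,0,0,0.001,0,0,0]]]}}

```text
time_s: 13.92
position: [0.534, 0.1146, 0.0827]
eef_rot: [[-0.027, 1.0, -0.0], [1.0, 0.027, -0.002], [-0.002, -0.0, -1.0]]
force: [-5.2, -5.3, 12.7]
width: 0.0001
grasp_force: 6.3
```

At the kerb: the y force is now -5 N. I'll lift off, reset behind the top, and see how it lies.

Call:
{"fn": "move_arm", "kwargs": {"increments": [[[0,0,0,-0.001,0,0,0],[0,0,0,-0.001,0,-0.003,0],[0,0,0,-0.009,0,-0.004,0],[0,0,0,-0.009,0,-0.003,0],[0,0,0,-0.009,0,-0.003,0]]]}}

```text
time_s: 14.55
position: [0.5344, 0.106, 0.0848]
eef_rot: [[-0.027, 1.0, -0.0], [1.0, 0.027, 0.0], [0.0, -0.0, -1.0]]
force: [-0.6, 0.9, 0.2]
width: -0.0001
grasp_force: 0.0
```

```bash
python3 look.py w10; python3 ty.py w10
```

```text
14.55 [0.53439285 0.10598556 0.08475525] qv 0.002 [-0.6  0.9  0.2]
200 [(161, -1), (162, 1), (276, -1)]
225 [(160, -1), (162, 1), (253, -1)]
285 [(159, -1), (161, 1), (246, -1)]
```

View pics/w10.png

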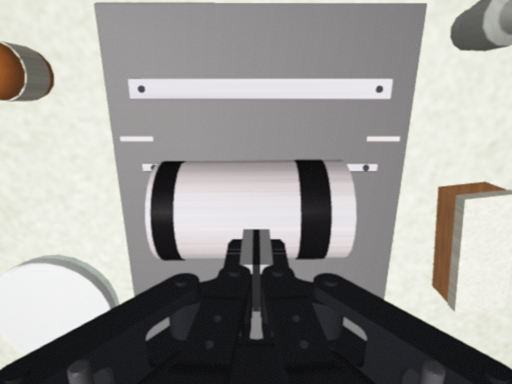

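Wrist view: the tube (rows 161–258) lies parallel against the kerb, whose ends show at (148,167) and (368,167). Index lines are at row 139, the stop bar at row 88. Touching down for the climb.

Call:
{"fn": "move_arm", "kwargs": {"increments": [[[0,0,0,0,0,0.002,0],[0,0,0,0,0,0.0028,0],[0,0,0,0,0,0.0028,0]]]}}

```text
time_s: 14.98
position: [0.5346, 0.1062, 0.0826]
eef_rot: [[-0.027, 1.0, 0.0], [1.0, 0.027, 0.0], [0.0, 0.0, -1.0]]
force: [-1.4, -0.4, 5.9]
width: 0.0
grasp_force: 3.1
```

```bash
python3 fy.py w10 225 161 285 160
```

```text
225.0 tube y 0.1131
285.0 tube y 0.1148
```

Call:
{"fn": "move_arm", "kwargs": {"increments": [[[0,0,0,0.001,0,0.0001,0],[0,0,0,0.003,0,0.0001,0],[0,0,0,0.003,0,0.0001,0]]]}}

```text
time_s: 15.35
position: [0.5345, 0.1094, 0.0826]
eef_rot: [[-0.027, 1.0, 0.0], [1.0, 0.027, 0.0], [0.0, 0.001, -1.0]]
force: [-2.6, 0.4, 7.9]
width: -0.0001
grasp_force: 3.9
```

Call:
{"fn": "move_arm", "kwargs": {"increments": [[[0,0,0,0.001,0,0,0],[0,0,0,0.002,0,0,0],[0,0,0,0.002,0,0,0]]]}}

```text
time_s: 15.72
position: [0.5345, 0.1113, 0.0826]
eef_rot: [[-0.027, 1.0, 0.0], [1.0, 0.027, 0.0], [0.0, 0.0, -1.0]]
force: [-2.1, 0.6, 8.3]
width: -0.0002
grasp_force: 4.0
```

Call:
{"fn": "move_arm", "kwargs": {"increments": [[[0,0,0,0.001,0,0,0],[0,0,0,0.002,0,0,0],[0,0,0,0.002,0,0,0]]]}}

```text
time_s: 16.1
position: [0.5344, 0.1128, 0.0827]
eef_rot: [[-0.027, 1.0, 0.0], [1.0, 0.027, -0.001], [-0.001, 0.0, -1.0]]
force: [-2.6, -2.3, 8.6]
width: -0.0005
grasp_force: 4.3
```

Contact with the kerb at finger y ≈ 0.1128, but the finger is too far forward for a full climb. I'll lift straight up and reset farther back.

Call:
{"fn": "move_arm", "kwargs": {"increments": [[[0,0,0,0,0,-0.002,0],[0,0,0,0,0,-0.003,0],[0,0,0,-0.0065,0,-0.003,0],[0,0,0,-0.0065,0,-0.001,0],[0,0,0,-0.0065,0,-0.0002,0],[0,0,0,-0.0065,0,-0.0002,0]]]}}

```text
time_s: 16.85
position: [0.5346, 0.1066, 0.0827]
eef_rot: [[-0.027, 1.0, 0.0], [1.0, 0.027, 0.0], [0.0, 0.0, -1.0]]
force: [-1.7, 0.2, 6.5]
width: 0.0
grasp_force: 3.2
```

```bash
python3 look.py w11; python3 ty.py w11
```

```text
16.85 [0.53460906 0.10658799 0.08266814] qv 0.001 [-1.7  0.2  6.5]
200 [(164, -1), (166, 1), (276, -1)]
225 [(164, -1), (166, 1), (254, -1)]
285 [(163, -1), (166, 1), (247, -1)]
```

On release the tube rolls back about 4–5 mm. I'll touch down farther back, with the front edge just behind the top, so there's enough stroke left for the climb.

Call:
{"fn": "move_arm", "kwargs": {"increments": [[[0,0,0,0,0,-0.002,0],[0,0,0,-0.008,0,-0.003,0],[0,0,0,-0.008,0,-0.001,0],[0,0,0,-0.008,0,0,0],[0,0,0,-0.008,0,0,0]]]}}

```text
time_s: 17.52
position: [0.5346, 0.0986, 0.0822]
eef_rot: [[-0.027, 1.0, -0.0], [1.0, 0.027, -0.0], [-0.0, -0.0, -1.0]]
force: [-1.1, -0.7, 0.0]
width: 0.0002
grasp_force: 0.1
```

```bash
python3 look.py w12; python3 ty.py w12
```

```text
17.525 [0.53463628 0.09861203 0.08218089] qv 0.002 [-1.1 -0.7  0. ]
200 [(276, -1)]
225 [(151, -1), (152, 1), (250, -1)]
285 [(86, -1), (87, 1), (150, -1), (152, 1), (244, -1)]
```

Call:
{"fn": "move_arm", "kwargs": {"increments": [[[0,0,0,0.002,0,0,0],[0,0,0,0.004,0,-0.0001,0],[0,0,0,0.004,0,-0.0001,0]]]}}

```text
time_s: 17.95
position: [0.5346, 0.1029, 0.0825]
eef_rot: [[-0.027, 1.0, 0.0], [1.0, 0.027, 0.0], [0.0, 0.0, -1.0]]
force: [-0.7, 0.1, 1.6]
width: -0.0001
grasp_force: 0.6
```

Call:
{"fn": "move_arm", "kwargs": {"increments": [[[0,0,0,0.002,0,0,0],[0,0,0,0.005,0,0,0],[0,0,0,0.005,0,0,0]]]}}

```text
time_s: 18.32
position: [0.5344, 0.1077, 0.0826]
eef_rot: [[-0.027, 1.0, -0.0], [1.0, 0.027, -0.0], [-0.0, -0.0, -1.0]]
force: [-2.5, -1.5, 5.6]
width: 0.0004
grasp_force: 2.5
```

```bash
python3 look.py w13; python3 ty.py w13
```

```text
18.325 [0.53440449 0.10769605 0.08256462] qv 0.005 [-2.5 -1.5  5.6]
200 [(159, -1), (160, 1), (276, -1)]
225 [(158, -1), (160, 1), (254, -1)]
285 [(158, -1), (160, 1), (247, -1)]
```

Call:
{"fn": "move_arm", "kwargs": {"increments": [[[0,0,0,0.0015,0,-0.0001,0],[0,0,0,0.003,0,-0.0004,0],[0,0,0,0.003,0,-0.0004,0]]]}}

```text
time_s: 18.75
position: [0.5343, 0.1102, 0.0831]
eef_rot: [[-0.027, 1.0, -0.0], [1.0, 0.027, -0.001], [-0.001, -0.0, -1.0]]
force: [-3.4, -1.9, 8.2]
width: -0.0002
grasp_force: 3.7
```

Call:
{"fn": "move_arm", "kwargs": {"increments": [[[0,0,0,0.0015,0,-0.0003,0],[0,0,0,0.003,0,-0.0006,0],[0,0,0,0.003,0,-0.0006,0]]]}}

```text
time_s: 19.12
position: [0.5342, 0.1132, 0.0838]
eef_rot: [[-0.027, 1.0, -0.0], [1.0, 0.027, -0.001], [-0.001, -0.0, -1.0]]
force: [-4.2, -3.0, 9.4]
width: -0.0003
grasp_force: 4.5
```

Call:
{"fn": "move_arm", "kwargs": {"increments": [[[0,0,0,0.002,-0.0002,-0.0004,0],[0,0,0,0.0045,-0.0003,-0.0009,0],[0,0,0,0.0045,-0.0003,-0.0009,0]]]}}

```text
time_s: 19.5
position: [0.534, 0.1179, 0.0848]
eef_rot: [[-0.027, 1.0, 0.0], [1.0, 0.027, -0.001], [-0.001, 0.0, -1.0]]
force: [-3.3, -2.6, 8.3]
width: -0.0002
grasp_force: 4.3
```

Call:
{"fn": "move_arm", "kwargs": {"increments": [[[0,0,0,0.0025,-0.0002,-0.0004,0],[0,0,0,0.005,-0.0003,-0.0007,0],[0,0,0,0.005,-0.0003,-0.0007,0]]]}}

```text
time_s: 19.88
position: [0.5337, 0.123, 0.0855]
eef_rot: [[-0.027, 1.0, 0.001], [1.0, 0.027, -0.0], [-0.0, 0.001, -1.0]]
force: [-2.3, -2.2, 8.4]
width: 0.0
grasp_force: 4.3
```

Climbing as predicted (2.9 mm up), with steady force.

Call:
{"fn": "move_arm", "kwargs": {"increments": [[[0,0,0,0.0025,-0.0001,-0.0003,0],[0,0,0,0.005,-0.0002,-0.0005,0],[0,0,0,0.005,-0.0002,-0.0005,0]]]}}

```text
time_s: 20.25
position: [0.5335, 0.1282, 0.0861]
eef_rot: [[-0.027, 1.0, 0.001], [1.0, 0.027, -0.0], [-0.0, 0.001, -1.0]]
force: [-2.2, -1.4, 8.7]
width: 0.0002
grasp_force: 4.3
```

Call:
{"fn": "move_arm", "kwargs": {"increments": [[[0,0,0,0.0025,-0.0001,-0.0002,0],[0,0,0,0.005,-0.0002,-0.0003,0],[0,0,0,0.005,-0.0002,-0.0003,0]]]}}

```text
time_s: 20.62
position: [0.5334, 0.1333, 0.0864]
eef_rot: [[-0.027, 1.0, 0.001], [1.0, 0.027, 0.0], [0.0, 0.001, -1.0]]
force: [-1.7, -0.6, 9.2]
width: -0.0001
grasp_force: 4.3
```

Call:
{"fn": "move_arm", "kwargs": {"increments": [[[0,0,0,0.003,-0.0001,-0.0001,0],[0,0,0,0.006,-0.0002,-0.0001,0],[0,0,0,0.006,-0.0002,-0.0001,0]]]}}

```text
time_s: 21.0
position: [0.5332, 0.1394, 0.0866]
eef_rot: [[-0.027, 1.0, 0.002], [1.0, 0.027, 0.001], [0.0, 0.002, -1.0]]
force: [-1.0, 0.6, 7.8]
width: -0.0001
grasp_force: 4.2
```

Call:
{"fn": "move_arm", "kwargs": {"increments": [[[0,0,0,0.002,-0.0001,0,0],[0,0,0,0.004,-0.0001,0,0],[0,0,0,0.004,-0.0001,0,0]]]}}

```text
time_s: 21.38
position: [0.533, 0.1434, 0.0865]
eef_rot: [[-0.027, 1.0, 0.002], [1.0, 0.027, 0.001], [0.001, 0.002, -1.0]]
force: [-0.6, 0.8, 6.8]
width: 0.0002
grasp_force: 3.6
```

```bash
python3 look.py w14; python3 ty.py w14
```

```text
21.375 [0.53303006 0.14340816 0.08649613] qv 0.002 [-0.6  0.8  6.8]
200 [(138, -1), (139, 1), (187, -1), (190, 1), (280, -1)]
225 [(138, -1), (139, 1), (187, -1), (190, 1), (257, -1)]
285 [(138, -1), (139, 1), (187, -1), (190, 1), (249, -1)]
```

Tube on top of the kerb (mat y ≈ 0.05). I'll continue over the far edge.

Call:
{"fn": "move_arm", "kwargs": {"increments": [[[0,0,0,0.003,0,0.0001,0],[0,0,0,0.006,0,0.0001,0],[0,0,0,0.009,0,0.0001,0],[0,0,0,0.009,0,0,0]]]}}

```text
time_s: 21.92
position: [0.5324, 0.1523, 0.0859]
eef_rot: [[-0.027, 1.0, 0.001], [1.0, 0.027, 0.0], [0.0, 0.001, -1.0]]
force: [1.9, 1.4, 1.6]
width: 0.0001
grasp_force: 1.1
```

```bash
python3 look.py w15; python3 ty.py w15
```

```text
21.925 [0.53239946 0.15233675 0.08594373] qv 0.003 [1.9 1.4 1.6]
200 [(151, -1), (153, 1), (194, -1), (197, 1), (280, -1)]
225 [(151, -1), (153, 1), (194, -1), (198, 1), (258, -1)]
285 [(151, -1), (153, 1), (193, -1), (199, 1), (249, -1)]
```

View pics/w15.png

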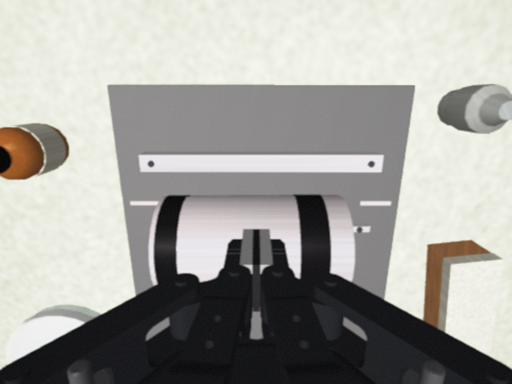

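The tube (front at row 195) has started down the far side. Surface height has dropped, and it pushes the tool toward +y. I'll ease the finger forward and up to let it settle.

Call:
{"fn": "move_arm", "kwargs": {"increments": [[[0,0,0,0.003,0,0,0],[0,0,0,0.006,0,0,0],[0,0,0,0.006,0,-0.002,0],[0,0,0,0.006,0,-0.008,0],[0,0,0,0.006,0,-0.015,0],[0,0,0,0.006,0,-0.015,0]]]}}

```text
time_s: 22.72
position: [0.5324, 0.1581, 0.1018]
eef_rot: [[-0.027, 1.0, 0.001], [1.0, 0.027, 0.0], [0.0, 0.001, -1.0]]
force: [0.5, 0.2, 0.2]
width: -0.0001
grasp_force: 0.0
```

```bash
python3 look.py w16; python3 ty.py w16; python3 - <<'E'
from h import *
im=cv2.imread('pics/w16.png');WP['T']=np.load('pics/w16.npz')['T']
cv2.imwrite('pics/side16.png',cv2.resize(bot.camera('side')[170:320,170:370],None,fx=2,fy=2,interpolation=2)); a=cv2.resize(im,(400,300));b=cv2.imread('pics/side16.png');cv2.imwrite('pics/c16.png',np.hstack([a,b]))
E
```

```text
22.725 [0.5324051  0.15810133 0.10178131] qv 0.011 [0.5 0.2 0.2]
200 [(155, -1), (157, 1), (175, -1), (177, 1), (275, -1)]
225 [(155, -1), (157, 1), (175, -1), (177, 1), (255, -1)]
285 [(155, -1), (157, 1), (175, -1), (178, 1), (247, -1)]
```

View pics/c16.png

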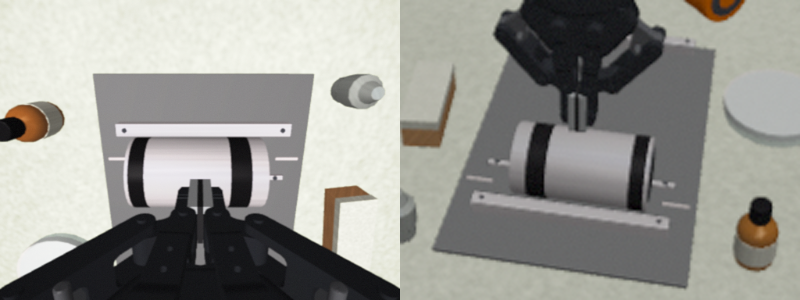

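Wrist and side views show the tube released between the kerb ends and the stop bar, next to the index lines. Now the numeric check.

```bash
python3 look.py w17; python3 ty.py w17; python3 fy.py w17 225 176 285 176; python3 - <<'E'
from h import *
WP['T']=np.load('pics/w17.npz')['T'];y=back('wrist',[(225,155.7)],.016)[0];print('stop front',y.round(4))
L=lambda u,v:back('wrist',[(u*1.28,v*1.28)],.004)[0].round(4);print('index',L(118,159),L(286,159))
im=cv2.imread('pics/w17.png');hsv=im.min(2)
for r in(210,220):
    v=im[r-3:r+4].mean((0,2));print(r,[int(i) for i in np.nonzero(np.abs(np.diff(v))>12)[0]])
E
```

```text
22.825 [0.53194747 0.15800766 0.10109846] qv 0.004 [-0.5  0.6 -0.3]
200 [(155, -1), (157, 1), (175, -1), (177, 1), (275, -1)]
225 [(155, -1), (157, 1), (174, -1), (177, 1), (255, -1)]
285 [(155, -1), (157, 1), (175, -1), (178, 1), (247, -1)]
225.0 tube y 0.1515
285.0 tube y 0.1526
stop front [0.5088 0.192  0.016 ]
index [0.4502 0.1505 0.004 ] [0.6169 0.1552 0.004 ]
210 [132, 133, 134, 157, 158, 159, 162, 163, 164, 165, 182, 183, 184, 295, 296, 297, 298, 322, 323, 324, 344, 345, 346, 386, 387, 388]
220 [133, 134, 135, 157, 158, 159, 162, 163, 164, 182, 183, 184, 295, 296, 297, 298, 322, 323, 324, 325, 345, 346, 385, 386, 387]
```

Tube y ≈ 0.152 against index lines at 0.153. Along x it is about 5 mm off centre, and it is at rest. I'll retreat upward and hand in.

Call:
{"fn": "move_arm", "kwargs": {"increments": [[[0,0,0,0,0,-0.02,0],[0,0,0,0,0,-0.04,0],[0,0,0,0,0,-0.05,0],[0,0,0,0,0,-0.05,0],[0,0,0,0,0,-0.05,0],[0,0,0,0,0,-0.05,0]]]}}

```text
time_s: 23.62
position: [0.5314, 0.158, 0.1502]
eef_rot: [[-0.027, 1.0, -0.001], [1.0, 0.027, -0.0], [-0.0, -0.001, -1.0]]
force: [0.8, -0.7, 0.7]
width: 0.0004
grasp_force: 0.0
```

```bash
python3 -c "
from workcell import bot
print(bot.close_job())"
```

```text
the job is handed in; nothing more can be done
None
```

I rolled the tube over the kerb into the seat and released it, about 1 mm off the index lines across the bars and 5 mm along them, and handed the job in at about 24 s; the hand-in gave no verdict. The highest force reading between moves was about 14.7 N.

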